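# Set a swivel vise to its index pin

### The job

Loosen the clamp knob of the small swivel-base vise before moving the vise, swing the vise until its pointer is lined up with the tall pointed index pin on the base's rim (not the low round stud), then retighten the clamp knob to a firm 0.3 N m; never wrench it past about 0.4 N m. Let go of everything, and leave the other things on the bench alone.

Things in the scene. Friction and masses are not known exactly. Their poses are not given: they have to be found in the camera images.
- swivel_base: fixed round dark steel base of the vise, 260 mm across, 18 mm high, a bolting lug either side. Origin at bench level on the vertical swivel axis. +x points to the graduated part of the rim; the clamp bracket (64 mm high, 44 mm wide) stands on the -x rim. The index pin stands 0.55 to 0.8 rad to one side or the other of +x.
- vise_head: swivelling vise: steel disc 184 mm across (top 30 mm above the bench) with a blue bed 114 x 46 mm (top 53 mm up) and two jaw blocks. Origin on the vertical swivel axis, 18 mm up. +x runs along the vise to the fixed jaw and the dark pointer; lined up when +x points at the index pin. Swings 1.1 rad either way from the base's +x, starts near 0, drags with 0.25 N m when unclamped.
- jaw_top (a point): middle of the top of the fixed jaw, a plain block 50 mm wide (vise y) and 24 mm thick (vise x), 82 mm above the bench and 40 mm out from the swivel axis along the vise's +x. Its sides are free down to the bed, 30 mm below; it can be gripped from above across its 50 mm and swung.
- pointer_tip (a point): tip of the dark pointer on the disc, 92 mm out along the vise's +x, 33 mm above the bench.
- pin_point (a point): point of the tall index pin: a steel pin 15 mm thick with a conical top, fixed on the base's rim 100 to 121 mm from the swivel axis; the point is 48 mm above the bench.
- round_stud: low domed steel stud, 18 mm across and 10 mm high, fixed on the other side of the rim; not the mark. Origin under its centre.
- knob_grip (a point): centre of the grip bar of the clamp knob: a black bar 64 mm long, 13 mm thick, 20 mm high, on a vertical screw 85 mm from the swivel axis on the base's -x side. This point is on the screw's axis, 100 mm above the bench; x runs along the bar. The hub under the bar is 28 mm across and the bracket's top lies 36 mm below this point.
- clamp_knob (a joint): angle of the clamp knob, rad: 0 at the start (clamped), grows as it is loosened (counter-clockwise from above), range -1.5 to 2.2. About 0.45 rad unclamps it where it stands; the disc is worn uneven, so loosen by 0.95 to 1.2 rad to be clear all the way round. When retightened it bites up to 0.4 rad earlier or later than before: going back to the old angle is wrong, go by the torque.
- clamp_shoe: steel shoe, 20 mm across, under the bracket; the knob presses it on the disc. Origin on the knob's axis, 64 mm above the bench. The free knob drags with 0.1 to 0.2 N m; once it bites, the torque rises about 0.4 N m per rad and the clamp force about 105 N per rad: some 25 N at 0.25 N m, 38 N at 0.3, 53 N at 0.36. It stays as tight as it is left.
- v_block: loose dark steel V-block, 70 x 45 x 52 mm, bystander. Origin under its centre.
- oil_bottle: loose white plastic bottle, 60 mm across and 150 mm high, bystander. Origin under its centre.
- gauge_block: loose aluminium block, 80 x 50 x 30 mm, bystander. Origin under its centre.

How it is judged (in metres and radians):
On the way, in this order (a step that is already met when the one before it is completed fails the run):
1. the clamp is loosened while the vise has not yet been swung (contact force between clamp_shoe and vise_head below 2 N and distance of jaw_top from where it was at the start of the episode below 0.005 m), for 0.2 s.
2. with the clamp loose, the vise is lined up with the index pin (y of pin_point in the frame of vise_head between -0.0035 and 0.0035 m and x of pin_point in the frame of vise_head above 0.05 m and contact force between clamp_shoe and vise_head below 2 N), for 0.2 s.
At the end, for the whole second after the job is handed in: The index pin lies within 3.5 mm (about 2 degrees) of the vise's centre line, on its pointer side; the shoe presses on the disc with 20 to 68 N (knob tightened with about 0.23 to 0.42 N m); the vise is at rest and released (y of pin_point in the frame of vise_head between -0.0035 and 0.0035 m and x of pin_point in the frame of vise_head above 0.05 m and contact force between clamp_shoe and vise_head between 20 and 68 N and angular speed of vise_head below 0.05 rad/s); the robot touches nothing.
It fails at once if clamp overtightened: more than 78 N on the disc (about 0.46 N m at the knob) (contact force between clamp_shoe and vise_head above 78 N).
It fails at once if the vise is forced round (faster than 0.15 rad/s) while the shoe presses on it with more than 20 N (contact force between clamp_shoe and vise_head above 20 N and angular speed of vise_head above 0.15 rad/s).
It fails at once if the v block is moved by more than 10 mm (distance of v_block from where it was at the start of the episode above 0.01 m).
It fails at once if the oil bottle is moved by more than 10 mm (distance of oil_bottle from where it was at the start of the episode above 0.01 m).
It fails at once if the gauge block is moved by more than 10 mm (distance of gauge_block from where it was at the start of the episode above 0.01 m).
It also fails if it takes over 72 s, if anything falls off the work surface, if the arm or the gripper's body presses on something with over 40 N, if the wrist force passes 120 N, or if a joint passes its speed limit or range.

### The arm

A 6-joint arm with a two-finger parallel gripper is mounted at the origin on the work surface. World frame = base frame: x ahead of the robot, y to its left, z up, the work surface at z = 0. Lengths are in mm, angles in degrees, forces in N, time in s.
With the tool pointing down it reaches from about 300 to 875 mm from the base axis. Payload 4.2 kg.
Tool frame: the origin (TCP) lies on the centre line of the jaws, within the pads' length; the fingertips stand 22 mm ahead of it and the grasp point (between the pads) lies 3 mm ahead of it (arm.tips_ahead is the distance from the TCP to the fingertips, in mm); z points along the fingers, y is the line along which they close (so a half turn about z gives the same grasp; the last joint's range is limited). The gripper opens to 85 mm and grips with 20 to 120 N. Pads are 22 mm wide; open, the fingers measure 114 mm over their backs; the gripper's body (76 mm by 85 mm) begins 54 mm behind the grasp point. The pads swing forward as they close: fully open they stand 13 mm farther back than shut.
Start: joints at [64.4, 18.312, 89.639, -0, 72.044, -1.146], TCP at [238.03, 523.432, 253.338] pointing down, gripper open.
Joint ranges: [-177.97, 177.97], [-48.28, 115.42], [12.27, 149.76], [-77.06, 257.06], [2.81, 150.46], [-146.56, 146.56]. Speed limits (degrees/s): [147.25, 147.25, 180, 180, 180, 180].

### API

Orientations are given as a 3x3 rotation matrix whose columns are the frame's x, y, z axes.
In Python, from cell import arm gives the robot as it stands. The module is installed in compiled form; this text tells all that it offers.
- The arm moves only by the tool send_rows, never from a script. Its argument "motion" is a list of rows, each an object of numbers: "fingers": the opening in per cent of the stroke, from 0 (shut) to 100 (fully open); "dx", "dy", "dz": the shift along the tool's x, y, z in cm; "turn": the turn about the tool's z in degrees. A call has 1 to 20 rows; each row shifts and turns the commanded pose from where the row before left it, along the tool's axes as they then stand; what a row does not reach is not made up. A row lasts 1/12 s, in which the tool goes at most 41.7 mm and 7.16 degrees, less where a joint would pass 70% of its speed; a pose out of reach is approached as far as the arm can. A call with a gripper value outside its range is refused whole. The fingers move at their own pace and stop on an object; the grip force is fixed at half the most. Time passes only in rows, so rows that do not move let the fingers close. It gives the time, the measured TCP pose, the force, the opening and the grip force at its end, in the units of the state.
- arm.sense(): the state, without advancing time (a new reading comes with each control period).
- arm.grab_frame(name): name is "scene" or "side" or "wrist"; returns a dict with "pixels" (384x512x3 uint8, red, green, blue), "intrinsics" (3x3 intrinsics, pixels), "R" (3x3) and "t" (3): a world point X has camera coordinates R X + t; the wrist camera has in their place "T_tool_cam" (4x4, takes a point from camera to tool coordinates, whose origin is the TCP and whose axes are the flange's). Camera axes: x right, y down, z forward; pixel columns grow to the right and rows downward; lengths in mm; the calibration is good to about 2 mm. A picture is of the moment at which its call begins: read the wrist's pose just before it. There is no depth.
- arm.job_done(): hands the job in; it is judged then, once.
Trained networks look in the newest picture that a camera, given by its name, has taken for a name from the list of things; names that differ only in an ending like _2 or _b are one class to them, and where a whole thing is asked for, a point or a joint stands for the part that bears it (a point fixed in the world has none). Each returns a list of dicts, best first, with "conf" (0 to 1); they miss things now and then, are a little off and sometimes report something else, mostly with a low value. They report only what shows in the picture. A call takes as long as a camera call.
- arm.silhouettes(camera, name): "mask" (384x512 bool, what is visible of it) and "pixel" ([column, row] in pixels, amid what is visible of it).
The state is a dict: "clock": time; "joints": joint angles; "qvel": joint speeds; "joint_torque": joint torques, N m; "tool_pos": TCP position; "tool_rot": TCP orientation; "wrist_force": force on the tool from outside, world axes, zero at the start; "ft_torque": the same for the moment, N m; "gripper_width": finger opening in mm; "finger_force": force on a finger pad.
Only numpy, scipy, OpenCV 4.12 (cv2) and the standard library are available. Lean on these libraries where they do the work, as an engineer would, in place of code of your own. Each camera call takes 0.05 s, during which the arm holds its last target. There are 200 camera calls.

## Working session

There is one attempt and no reset: what is moved stays moved. The work goes in short steps, Python scripts to look and compute and a tool call to move; the robot and the scene stay as the last step left them, time stands still between calls to the robot, and variables do not carry over. Pictures are saved under pics/ and viewed, at most 10 in all, crops included, and the job is handed in when it is done.

Besides the shell and the picture viewer there is one more tool, called after "Call:" as name([rows], argument=value, ...), one row to a line, values as JSON. send_rows: Moves the arm, as the interface text tells. Its arguments: {"type":"object","properties":{"motion":{"type":"array"}},"required":["motion"]}

```bash
mkdir -p pics; cat > h.py <<'E'
import numpy as np, cv2
from cell import arm
def cam(name):
    s=arm.sense(); f=arm.grab_frame(name)
    K=np.array(f["intrinsics"])
    if "R" in f: R=np.array(f["R"]);t=np.array(f["t"])
    else:
        T=np.array(f["T_tool_cam"]);W=np.eye(4);W[:3,:3]=s["tool_rot"];W[:3,3]=s["tool_pos"]
        M=np.linalg.inv(W@T);R=M[:3,:3];t=M[:3,3]
    return dict(K=K,R=R,t=t.reshape(3),img=np.array(f["pixels"]))
def save(c,n,crop=None):
    im=c["img"][:,:,::-1]
    if crop: x0,y0,x1,y1,k=crop; im=cv2.resize(im[y0:y1,x0:x1],None,fx=k,fy=k,interpolation=cv2.INTER_CUBIC)
    cv2.imwrite("pics/"+n,im)
def tri(cs,ps):
    A=[];
    for c,p in zip(cs,ps):
        P=c["K"]@np.c_[c["R"],c["t"]]
        A+=[p[0]*P[2]-P[0],p[1]*P[2]-P[1]]
    X=np.linalg.svd(np.array([a/np.linalg.norm(a[:3]) for a in A]))[2][-1]; return X[:3]/X[3]
def onz(c,p,z):
    d=c["R"].T@np.linalg.solve(c["K"],[p[0],p[1],1]); o=-c["R"].T@c["t"]
    return o+d*(z-o[2])/d[2]
def proj(c,X):
    q=c["K"]@(c["R"]@np.array(X,float)+c["t"]); return q[:2]/q[2]
E
python3 - <<'E'
from h import *
ims=[]
for n in ("scene","side"):
    c=cam(n); ims.append(c["img"]); save(c,n+"0.png")
    print(n,"campos",np.round(-c["R"].T@c["t"]))
    for k in ("swivel_base","vise_head","jaw_top","pin_point","round_stud","knob_grip","v_block","oil_bottle","gauge_block"):
        for r in arm.silhouettes(n,k)[:2]:
            print(k,round(r["conf"],2),np.round(r["pixel"]),r["mask"].sum(),np.round(onz(c,r["pixel"],40)))
s=arm.sense();print(s["tool_rot"],s["clock"],s["gripper_width"])
E
```

```text
scene campos [1200. -285.  669.]
swivel_base 0.76 [245. 207.] 5782 [607.  24.  40.]
vise_head 0.81 [248. 203.] 2760 [599.  40.  40.]
vise_head 0.6 [343. 179.] 604 [648. 316.  40.]
jaw_top 0.68 [246. 203.] 2674 [596.  33.  40.]
pin_point 0.27 [132. 228.] 1318 [ 530. -245.   40.]
knob_grip 0.77 [233. 167.] 201 [440.  77.  40.]
v_block 0.62 [345. 177.] 536 [645. 324.  40.]
oil_bottle 0.79 [132. 226.] 1254 [ 523. -243.   40.]
oil_bottle 0.44 [246. 203.] 2797 [595.  34.  40.]
gauge_block 0.68 [321. 245.] 835 [808. 112.  40.]
side campos [324. 693. 990.]
swivel_base 0.74 [277. 223.] 7236 [566.  82.  40.]
vise_head 0.8 [277. 218.] 3127 [572.  69.  40.]
jaw_top 0.82 [274. 217.] 3197 [578.  68.  40.]
jaw_top 0.16 [203. 303.] 856 [629. 346.  40.]
pin_point 0.44 [236. 220.] 41 [661. 116.  40.]
knob_grip 0.68 [311. 211.] 319 [501.  13.  40.]
v_block 0.73 [207. 302.] 834 [624. 339.  40.]
oil_bottle 0.9 [327. 135.] 789 [ 553. -261.   40.]
gauge_block 0.23 [279. 215.] 3126 [569.  59.  40.]
[[-9.10291357e-01  4.13968169e-01  1.83265460e-05]
 [ 4.13968168e-01  9.10291352e-01  1.02802646e-04]
 [ 2.58745266e-05  1.01166966e-04 -9.99999995e-01]] 1.0 85.52556702471612
```

```bash
python3 - <<'E'
import cv2,numpy as np
a=cv2.imread("pics/scene0.png")[130:280,160:360];b=cv2.imread("pics/side0.png")[140:290,185:385]
cv2.imwrite("pics/both.png",np.vstack([cv2.resize(x,(400*1,300),interpolation=cv2.INTER_CUBIC) for x in(a,b)]))
E
```

```text
(no output)
```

View pics/both.png

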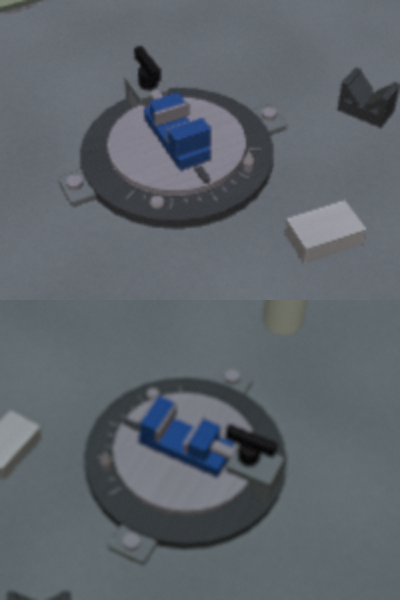

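The pictures show the vise with the pointer towards the camera. The tall pin is at scene (284,207), side (237,219), and the low stud is at scene (238,231), side (261,187). The knob bar is at scene (233,160), side (310,209).

```bash
python3 - <<'E'
from h import *
a=cam("scene");b=cam("side");cs=[a,b]
print("pin",tri(cs,[(284.5,206),(237,218)]))
print("stud",tri(cs,[(238,230),(261,187)]))
print("knob",tri(cs,[(233.5,160),(310.5,209)]))
print("jawtop",tri(cs,[(254,197),(264,201)]))
for c,n in zip(cs,("scene","side")):
    m=arm.silhouettes(n,"swivel_base")[0]["mask"]
    ys,xs=np.nonzero(m); P=np.array([onz(c,p,9)[:2] for p in zip(xs,ys)])
    h=cv2.convexHull(P.astype(np.float32)); print(n,cv2.minEnclosingCircle(h),P.mean(0))
    # inlier circle of 130 radius
    import itertools
    best=max(((np.sum(((P-[x,y])**2).sum(1)<130**2),x,y) for x in range(520,640,4) for y in range(0,100,4)));print(best)
E
```

```text
pin [660.50592424 111.27690718  44.06847323]
stud [654.32228721 -20.62060851  21.75755824]
knob [492.27347482  55.6264209  105.08555445]
jawtop [613.29529418  50.03516273  66.4910504 ]
scene ((519.1431884765625, 66.68327331542969), 196.87950134277344) [574.46415397  46.96531916]
(np.int64(5038), 584, 48)
side ((575.7091064453125, 48.92191696166992), 163.59091186523438) [573.57697242  56.89710054]
(np.int64(6543), 576, 52)
```

```bash
cat >> h.py <<'E'
def plan(pos,yaw=None):
    """rel shift in tool axes (cm) to pos (mm), with turn about tool z (deg, applied AFTER shift) bringing tool y to yaw (mod 180)"""
    s=arm.sense();R=np.array(s["tool_rot"]);d=R.T@(np.array(pos)-s["tool_pos"])/10
    cur=np.degrees(np.arctan2(R[1,1],R[0,1]))
    t=None if yaw is None else -(((yaw-cur)+90)%180-90)
    print("shift cm",np.round(d,2),"turn",t,"yaw y",round(cur,1),"j6",round(s["joints"][5],1),"clock",s["clock"])
E
python3 - <<'E'
from h import *
f=arm.grab_frame("wrist");print(np.round(f["T_tool_cam"],3),f["intrinsics"])
plan([540,53,330],90)
a=cam("side");print([onz(a,p,110) for p in((299.5,205),(322.5,214))])
E
```

```text
[[-1.00000e-03 -9.49000e-01 -3.14000e-01  8.12810e+01]
 [ 1.00000e+00 -0.00000e+00 -1.00000e-03  7.60000e-01]
 [ 1.00000e-03 -3.14000e-01  9.49000e-01 -1.21242e+02]
 [ 0.00000e+00  0.00000e+00  0.00000e+00  1.00000e+00]] [[302.44951125   0.         255.33795512]
 [  0.         302.44951125 190.22573037]
 [  0.           0.           1.        ]]
shift cm [-46.96 -30.32  -7.67] turn -24.454207469427203 yaw y 65.5 j6 -1.1 clock 1.25
[array([518.79710675,  58.08563619, 110.        ]), array([460.43622443,  60.72484113, 110.        ])]
```

Call:
send_rows([
  {"dz": -3},
  {"dx": -3.2,"dy": -2.0,"dz": -0.4},
  {"dx": -3.2,"dy": -2.0,"dz": -0.4},
  {"dx": -3.2,"dy": -2.0,"dz": -0.4},
  {"dx": -3.2,"dy": -2.0,"dz": -0.4},
  {"dx": -3.2,"dy": -2.0,"dz": -0.4},
  {"dx": -3.2,"dy": -2.0,"dz": -0.4},
  {"dx": -3.2,"dy": -2.0,"dz": -0.4},
  {"dx": -3.2,"dy": -2.0,"dz": -0.4},
  {"dx": -3.2,"dy": -2.0,"dz": -0.4},
  {"dx": -3.2,"dy": -2.0,"dz": -0.4},
  {"dx": -3.2,"dy": -2.0,"dz": -0.4},
  {"dx": -3.2,"dy": -2.0},
  {"dx": -3.2,"dy": -2.0},
  {"dx": -3.2,"dy": -2.0},
])

```text
invalid input at $.motion[0]: expected keys fingers, dx, dy, dz, turn
```

Call:
send_rows([
  {"turn": 7},
  {"turn": 7},
  {"turn": 7},
  {"turn": 7},
  {"turn": 7},
  {"turn": 7},
  {"turn": 7},
  {"turn": 7},
  {"turn": 7},
  {"turn": 7},
  {"turn": 7},
  {"turn": 7},
  {"turn": 7},
  {"turn": 7},
  {"turn": 7},
  {"turn": 7},
  {"turn": 7},
  {"turn": 7},
  {"turn": 7},
  {"turn": 7},
])

```text
invalid input at $.motion[0]: expected keys fingers, dx, dy, dz, turn
```

Call:
send_rows([
  {"turn": 7},
  {"turn": 7},
  {"turn": 1},
])

```text
invalid input at $.motion[0]: expected keys fingers, dx, dy, dz, turn
```

```bash
python3 - <<'E'
from h import *
plan([492,56,160],-90); print(arm.sense()["tool_pos"])
c=cam("wrist");save(c,"w1.png")
import pickle;pickle.dump(c,open("w1.pkl","wb"))
for k in ("knob_grip","pin_point","jaw_top","vise_head","swivel_base","round_stud","gauge_block"):
    for r in arm.silhouettes("wrist",k)[:2]:print(k,round(r["conf"],2),np.round(r["pixel"]),r["mask"].sum())
E
```

```text
shift cm [-42.47 -32.04   9.33] turn -24.451980418044087 yaw y 65.5 j6 -1.1 clock 1.3
[238.02230581 523.44458209 253.33861969]
```

View pics/w1.png

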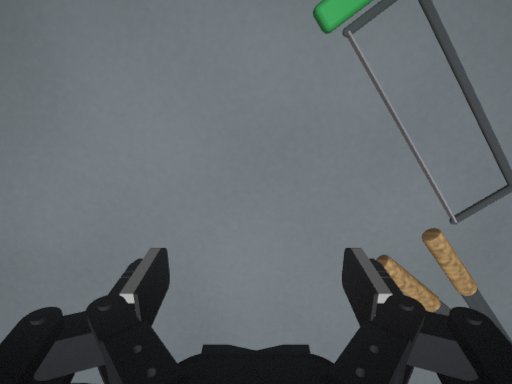

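Call:
send_rows([
  {"fingers": 100,"dx": 0,"dy": 0,"dz": -3,"turn": 0},
  {"fingers": 100,"dx": -3.3,"dy": -2.1,"dz": -0.4,"turn": 0},
  {"fingers": 100,"dx": -3.3,"dy": -2.1,"dz": -0.4,"turn": 0},
  {"fingers": 100,"dx": -3.3,"dy": -2.1,"dz": -0.4,"turn": 0},
  {"fingers": 100,"dx": -3.3,"dy": -2.1,"dz": -0.4,"turn": 0},
  {"fingers": 100,"dx": -3.3,"dy": -2.1,"dz": -0.4,"turn": 0},
  {"fingers": 100,"dx": -3.3,"dy": -2.1,"dz": -0.4,"turn": 0},
  {"fingers": 100,"dx": -3.3,"dy": -2.1,"dz": -0.4,"turn": 0},
  {"fingers": 100,"dx": -3.3,"dy": -2.1,"dz": -0.4,"turn": 0},
  {"fingers": 100,"dx": -3.3,"dy": -2.1,"dz": -0.4,"turn": 0},
  {"fingers": 100,"dx": -3.3,"dy": -2.1,"dz": -0.4,"turn": 0},
  {"fingers": 100,"dx": -3.3,"dy": -2.1,"dz": -0.4,"turn": 0},
  {"fingers": 100,"dx": -3.3,"dy": -2.1,"dz": 0,"turn": 0},
  {"fingers": 100,"dx": -3.3,"dy": -2.1,"dz": 0,"turn": 0},
  {"fingers": 100,"dx": -3.3,"dy": -2.1,"dz": 0,"turn": 0},
])

```text
clock: 2.95
tool_pos: [537.6, 62.7, 327.6]
tool_rot: [[-0.91, 0.414, 0.001], [0.414, 0.91, 0.0], [-0.001, 0.001, -1.0]]
wrist_force: [1.1, -0.0, 0.3]
gripper_width: 85.4
finger_force: 0.0
```

Call:
send_rows([
  {"fingers": 100,"dx": 0,"dy": 0,"dz": 0,"turn": 7},
  {"fingers": 100,"dx": 0,"dy": 0,"dz": 0,"turn": 7},
  {"fingers": 100,"dx": 0,"dy": 0,"dz": 0,"turn": 7},
  {"fingers": 100,"dx": 0,"dy": 0,"dz": 0,"turn": 7},
  {"fingers": 100,"dx": 0,"dy": 0,"dz": 0,"turn": 7},
  {"fingers": 100,"dx": 0,"dy": 0,"dz": 0,"turn": 7},
  {"fingers": 100,"dx": 0,"dy": 0,"dz": 0,"turn": 7},
  {"fingers": 100,"dx": 0,"dy": 0,"dz": 0,"turn": 7},
  {"fingers": 100,"dx": 0,"dy": 0,"dz": 0,"turn": 7},
  {"fingers": 100,"dx": 0,"dy": 0,"dz": 0,"turn": 7},
  {"fingers": 100,"dx": 0,"dy": 0,"dz": 0,"turn": 7},
  {"fingers": 100,"dx": 0,"dy": 0,"dz": 0,"turn": 7},
  {"fingers": 100,"dx": 0,"dy": 0,"dz": 0,"turn": 7},
  {"fingers": 100,"dx": 0,"dy": 0,"dz": 0,"turn": 7},
  {"fingers": 100,"dx": 0,"dy": 0,"dz": 0,"turn": 7},
  {"fingers": 100,"dx": 0,"dy": 0,"dz": 0,"turn": 7},
  {"fingers": 100,"dx": 0,"dy": 0,"dz": 0,"turn": 7},
  {"fingers": 100,"dx": 0,"dy": 0,"dz": 0,"turn": 7},
  {"fingers": 100,"dx": 0,"dy": 0,"dz": 0,"turn": 7},
  {"fingers": 100,"dx": 0,"dy": 0,"dz": 0,"turn": 7},
])

```text
clock: 4.62
tool_pos: [536.9, 64.6, 327.3]
tool_rot: [[0.965, 0.262, 0.0], [0.262, -0.965, 0.0], [0.0, -0.0, -1.0]]
wrist_force: [-1.1, -0.2, -0.6]
gripper_width: 85.7
finger_force: 0.0
```

Call:
send_rows([
  {"fingers": 100,"dx": 0,"dy": 0,"dz": 0,"turn": 7},
  {"fingers": 100,"dx": 0,"dy": 0,"dz": 0,"turn": 7},
  {"fingers": 100,"dx": 0,"dy": 0,"dz": 0,"turn": 1},
  {"fingers": 100,"dx": 0,"dy": 0,"dz": 0,"turn": 0},
])

```text
clock: 4.95
tool_pos: [536.9, 64.5, 327.3]
tool_rot: [[1.0, 0.012, 0.0], [0.012, -1.0, 0.0], [0.0, -0.0, -1.0]]
wrist_force: [0.5, -0.6, -0.9]
gripper_width: 85.3
finger_force: 0.0
```

```bash
python3 - <<'E'
from h import *
plan([492,56,160],-90); print(arm.sense()["tool_pos"])
c=cam("wrist");save(c,"w2.png")
import pickle;pickle.dump(c,open("w2.pkl","wb"))
for k in ("knob_grip","pin_point","jaw_top","vise_head","swivel_base","round_stud","gauge_block"):
    for r in arm.silhouettes("wrist",k)[:2]:print(k,round(r["conf"],2),np.round(r["pixel"]),r["mask"].sum())
E
```

```text
shift cm [-4.5   0.8  16.73] turn 0.6705397063742282 yaw y -89.3 j6 95.0 clock 4.95
[536.86274033  64.54480427 327.30175539]
knob_grip 0.68 [261. 195.] 758
pin_point 0.46 [220.  54.] 115
jaw_top 0.62 [267. 117.] 14367
vise_head 0.94 [265. 117.] 14212
round_stud 0.64 [325.  62.] 157
```

View pics/w2.png

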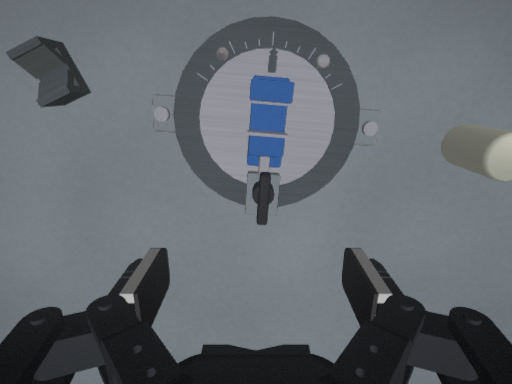

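The wrist view shows the pin on the left at (222,54) and the stud at (323,62). The knob bar runs from (265,173) to (262,223), and the base rim spans columns 175–360.

```bash
python3 - <<'E'
from h import *
import pickle; c=pickle.load(open("w2.pkl","rb")); a=cam("scene");b=cam("side")
from scipy.optimize import least_squares
P=np.array([onz(c,p,18)[:2] for p in((175,112),(360,115),(267,16),(195,58),(338,58),(190,165),(345,165))])
D=np.array([onz(c,p,30)[:2] for p in((200,115),(335,117),(267,48),(219,163),(318,163))])
for Q in(P,D):
    r=least_squares(lambda v:np.hypot(*(Q-v[:2]).T)-v[2],[580,50,100]);print(r.x,np.round(r.fun,1))
print("ends",[np.round(onz(c,p,110)) for p in((265,173),(262,223))])
print("pin w",tri([a,b,c],[(284.5,206),(237,218),(222,54)]), "z48",onz(c,(222,54),48))
print("stud",tri([a,b,c],[(238,230),(261,187),(323,62)]))
print("knob",tri([a,b,c],[(233.5,160),(310.5,209),(263.5,196)]))
print("zero",onz(c,(273,45),18),onz(c,(273,33),18),"ptr",onz(c,(273,51),33))
print("jaw",[onz(c,p,82) for p in((251,77),(290,77),(251,97),(293,101))])
E
```

```text
[574.33019282  48.88315398 128.01655386] [ 0.4  0.8  3.8 -1.3 -4.2 -0.8  1.3]
[577.34092649  48.31400372  90.97685899] [ 1.2 -0.5 -0.3 -1.3  0.9]
ends [array([526.,  54., 110.]), array([463.,  56., 110.])]
pin w [660.07488001 109.80896895  43.37612727] z48 [658.50183735 106.96318573  48.        ]
stud [653.91969316 -21.01385116  21.64772925]
knob [493.83818855  55.07529348 104.66832608]
zero [673.01630014  43.76699435  18.        ] [686.96801773  44.17860559  18.        ] ptr [664.22461385  44.35484745  33.        ]
jaw [array([631.41245494,  71.15093254,  82.        ]), array([631.90861711,  26.85119664,  82.        ]), array([609.69934686,  71.00638919,  82.        ]), array([605.79645335,  22.12812422,  82.        ])]
```

```bash
python3 -c "
from h import *
plan([493.5,54.5,160],-91.8)"
```

```text
shift cm [-4.35  0.96 16.73] turn 2.361553421799357 yaw y -89.4 j6 95.1 clock 5.45
```

Call:
send_rows([
  {"fingers": 60,"dx": -1.1,"dy": 0.24,"dz": 2.8,"turn": 0},
  {"fingers": 60,"dx": -1.1,"dy": 0.24,"dz": 3.5,"turn": 0},
  {"fingers": 60,"dx": -1.1,"dy": 0.24,"dz": 3.5,"turn": 0},
  {"fingers": 60,"dx": -1.05,"dy": 0.24,"dz": 3.5,"turn": 0},
  {"fingers": 60,"dx": 0,"dy": 0,"dz": 3.4,"turn": 2.4},
  {"fingers": 60,"dx": 0,"dy": 0,"dz": 0,"turn": 0},
  {"fingers": 60,"dx": 0,"dy": 0,"dz": 0,"turn": 0},
])

```text
clock: 6.03
tool_pos: [493.1, 54.5, 159.8]
tool_rot: [[1.0, -0.031, -0.003], [-0.031, -1.0, -0.0], [-0.003, 0.0, -1.0]]
wrist_force: [0.2, -0.4, 0.3]
gripper_width: 51.2
finger_force: 0.0
```

```bash
python3 - <<'E'
from h import *
import pickle
c=cam("wrist");save(c,"w3.png");pickle.dump(c,open("w3.pkl","wb"))
plan([493.5,54.5,115],-91.8); s=arm.sense();print(s["ft_torque"],s["wrist_force"],arm.tips_ahead)
for r in arm.silhouettes("wrist","knob_grip")[:2]:
    print(r["conf"],r["pixel"]); ys,xs=np.nonzero(r["mask"]);print(cv2.minAreaRect(np.c_[xs,ys].astype(np.float32)))
E
```

```text
shift cm [-0.12  0.02  4.65] turn 0.0036967014514459606 yaw y -91.8 j6 96.8 clock 6.0833
[-0.00350973 -0.04257273  0.0030803 ] [-0.0938152   1.08694222  0.01606007] 22.0
0.85 [253.3, 215.3]
((255.5, 221.0), (100.0, 39.0), 90.0)
```

View pics/w3.png

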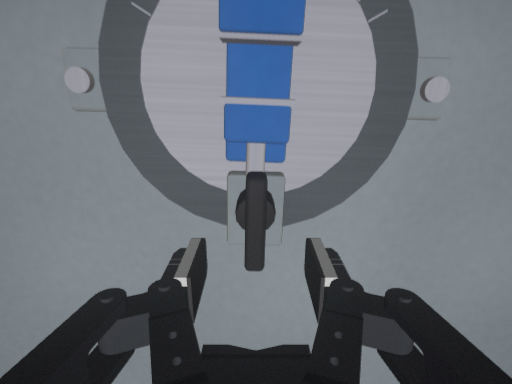

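The bar runs from (256,173) to (255,270) in the picture, upright and centred between the fingers.

```bash
python3 - <<'E'
from h import *
import pickle
c=pickle.load(open("w3.pkl","rb"));c2=pickle.load(open("w2.pkl","rb"))
e=[onz(c,p,110) for p in((256.5,173),(255,270))];print(e,(e[0]+e[1])/2)
print(tri([c,c2],[(256.5,173),(265,173)]),tri([c,c2],[(255,270),(262,223)]))
print("bracket",[onz(c,p,64)for p in((227,172),(284,172),(227,245),(284,245))])
print("disc",[onz(c,p,30)for p in((141,80),(376,80),(248,192))])
plan([493,54.5,114])
E
```

```text
[array([527.32552292,  53.52234568, 110.        ]), array([461.88810249,  56.51229658, 110.        ])] [494.60681271  55.01732113 110.        ]
[523.96722929  53.53274835  99.28748312] [466.01401191  56.39882214 116.29162705]
bracket [array([516.30300229,  75.49201736,  64.        ]), array([514.940485 ,  33.2936559,  64.       ]), array([455.73162328,  79.22635755,  64.        ]), array([454.2356684,  33.4113469,  64.       ])]
disc [array([583.41349673, 141.41818914,  30.        ]), array([577.57320867, -41.6373518 ,  30.        ]), array([488.6311421 ,  61.76334119,  30.        ])]
shift cm [-0.26  0.04  4.83] turn None yaw y -91.8 j6 96.8 clock 6.1333
```

```bash
python3 - <<'E'
from h import *
for i in range(3):
    plan([494.5,54.8,114],-92.5); arm.grab_frame("wrist")
E
```

```text
shift cm [-0.11  0.    4.83] turn 0.6982301207800958 yaw y -91.8 j6 96.8 clock 6.1333
shift cm [-0.13  0.    4.87] turn 0.6865709673398612 yaw y -91.8 j6 96.8 clock 6.1833
shift cm [-0.12  0.    4.87] turn 0.6745979026194675 yaw y -91.8 j6 96.8 clock 6.2333
```

Call:
send_rows([
  {"fingers": 45,"dx": -0.1,"dy": 0,"dz": 1.5,"turn": 0.7},
  {"fingers": 45,"dx": 0,"dy": 0,"dz": 1.5,"turn": 0},
  {"fingers": 45,"dx": 0,"dy": 0,"dz": 1.5,"turn": 0},
  {"fingers": 45,"dx": 0,"dy": 0,"dz": 0.2,"turn": 0},
  {"fingers": 45,"dx": 0,"dy": 0,"dz": 0,"turn": 0},
  {"fingers": 45,"dx": 0,"dy": 0,"dz": 0,"turn": 0},
  {"fingers": 45,"dx": 0,"dy": 0,"dz": 0,"turn": 0},
])

```text
clock: 6.87
tool_pos: [493.5, 54.7, 114.6]
tool_rot: [[0.999, -0.044, 0.003], [-0.044, -0.999, 0.0], [0.003, -0.0, -1.0]]
wrist_force: [0.7, -0.9, 0.6]
gripper_width: 38.5
finger_force: 0.0
```

Well placed; close.

Call:
send_rows([
  {"fingers": 0,"dx": 0,"dy": 0,"dz": 0,"turn": 0},
  {"fingers": 0,"dx": 0,"dy": 0,"dz": 0,"turn": 0},
  {"fingers": 0,"dx": 0,"dy": 0,"dz": 0,"turn": 0},
  {"fingers": 0,"dx": 0,"dy": 0,"dz": 0,"turn": 0},
  {"fingers": 0,"dx": 0,"dy": 0,"dz": 0,"turn": 0},
  {"fingers": 0,"dx": 0,"dy": 0,"dz": 0,"turn": 0},
])

```text
clock: 7.37
tool_pos: [492.9, 54.7, 114.2]
tool_rot: [[0.999, -0.045, 0.001], [-0.045, -0.999, 0.0], [0.001, -0.0, -1.0]]
wrist_force: [-0.9, -0.2, 5.8]
gripper_width: 11.6
finger_force: 60.0
```

```bash
cat >> h.py <<'E'
def st():
    s=arm.sense();R=np.array(s["tool_rot"])
    # yaw via x axis component
    print("t",round(s["clock"],2),"pos",np.round(s["tool_pos"],1),"yaw",round(np.degrees(np.arctan2(R[1,1],R[0,1])),2),"F",np.round(s["wrist_force"],1),"M",np.round(s["ft_torque"],3),"w",round(s["gripper_width"],1),"grip",round(s["finger_force"],1))
E
python3 -c "
from h import *
st()"
```

```text
t 7.37 pos [492.9  54.7 114.2] yaw -92.56 F [-0.9 -0.2  5.8] M [ 0.063  0.181 -0.073] w 11.6 grip 60.0
```

Call:
send_rows([
  {"fingers": 0,"dx": 0,"dy": 0,"dz": 0,"turn": -4},
  {"fingers": 0,"dx": 0,"dy": 0,"dz": 0,"turn": -4},
  {"fingers": 0,"dx": 0,"dy": 0,"dz": 0,"turn": -4},
  {"fingers": 0,"dx": 0,"dy": 0,"dz": 0,"turn": -4},
  {"fingers": 0,"dx": 0,"dy": 0,"dz": 0,"turn": -4},
  {"fingers": 0,"dx": 0,"dy": 0,"dz": 0,"turn": 0},
  {"fingers": 0,"dx": 0,"dy": 0,"dz": 0,"turn": 0},
])

```text
clock: 7.95
tool_pos: [492.9, 54.9, 114.0]
tool_rot: [[0.954, 0.299, 0.001], [0.299, -0.954, 0.001], [0.001, -0.0, -1.0]]
wrist_force: [-1.5, 1.9, 5.0]
gripper_width: 11.7
finger_force: 60.1
```

```bash
python3 -c "
from h import *
st()"
```

```text
t 7.95 pos [492.9  54.9 114. ] yaw -72.58 F [-1.5  1.9  5. ] M [0.252 0.147 0.283] w 11.7 grip 60.1
```

Call:
send_rows([
  {"fingers": 0,"dx": 0,"dy": 0,"dz": 0,"turn": -4},
  {"fingers": 0,"dx": 0,"dy": 0,"dz": 0,"turn": -4},
  {"fingers": 0,"dx": 0,"dy": 0,"dz": 0,"turn": -4},
  {"fingers": 0,"dx": 0,"dy": 0,"dz": 0,"turn": -4},
  {"fingers": 0,"dx": 0,"dy": 0,"dz": 0,"turn": -4},
  {"fingers": 0,"dx": 0,"dy": 0,"dz": 0,"turn": -4},
  {"fingers": 0,"dx": 0,"dy": 0,"dz": 0,"turn": -4},
  {"fingers": 0,"dx": 0,"dy": 0,"dz": 0,"turn": -4},
  {"fingers": 0,"dx": 0,"dy": 0,"dz": 0,"turn": -4},
  {"fingers": 0,"dx": 0,"dy": 0,"dz": 0,"turn": -4},
  {"fingers": 0,"dx": 0,"dy": 0,"dz": 0,"turn": -2},
  {"fingers": 0,"dx": 0,"dy": 0,"dz": 0,"turn": 0},
  {"fingers": 0,"dx": 0,"dy": 0,"dz": 0,"turn": 0},
  {"fingers": 0,"dx": 0,"dy": 0,"dz": 0,"turn": 0},
])

```text
clock: 9.12
tool_pos: [492.7, 55.1, 114.0]
tool_rot: [[0.51, 0.86, 0.001], [0.86, -0.51, 0.001], [0.001, 0.0, -1.0]]
wrist_force: [-1.2, 2.3, 4.6]
gripper_width: 11.4
finger_force: 60.1
```

```bash
python3 -c "
from h import *
st()"
```

```text
t 9.12 pos [492.7  55.1 114. ] yaw -30.64 F [-1.2  2.3  4.6] M [ 0.432  0.213 -0.003] w 11.4 grip 60.1
```

```bash
python3 -c "
from h import *
for i in range(3): st(); arm.grab_frame('wrist')"
```

```text
t 9.12 pos [492.7  55.1 114. ] yaw -30.64 F [-1.2  2.3  4.6] M [ 0.432  0.213 -0.003] w 11.4 grip 60.1
t 9.17 pos [492.7  55.2 114. ] yaw -30.64 F [-0.8  2.   6.4] M [0.376 0.268 0.042] w 12.2 grip 60.1
t 9.22 pos [492.7  55.2 114. ] yaw -30.64 F [-2.2  3.2  6.3] M [ 0.36   0.228 -0.004] w 11.7 grip 60.1
```

Call:
send_rows([
  {"fingers": 50,"dx": 0,"dy": 0,"dz": 0,"turn": 0},
  {"fingers": 50,"dx": 0,"dy": 0,"dz": 0,"turn": 0},
  {"fingers": 50,"dx": 0,"dy": 0,"dz": 0,"turn": 0},
  {"fingers": 50,"dx": 0,"dy": 0,"dz": 0,"turn": 0},
  {"fingers": 100,"dx": 0,"dy": 0,"dz": -2,"turn": 0},
  {"fingers": 100,"dx": 0,"dy": 0,"dz": -3,"turn": 0},
  {"fingers": 100,"dx": 0,"dy": 0,"dz": -3,"turn": 7},
  {"fingers": 100,"dx": 0,"dy": 0,"dz": -2,"turn": 7},
  {"fingers": 100,"dx": 0,"dy": 0,"dz": 0,"turn": 7},
  {"fingers": 100,"dx": 0,"dy": 0,"dz": 0,"turn": 7},
  {"fingers": 100,"dx": 0,"dy": 0,"dz": 0,"turn": 7},
  {"fingers": 100,"dx": 0,"dy": 0,"dz": 0,"turn": 7},
  {"fingers": 100,"dx": 0,"dy": 0,"dz": 0,"turn": 7},
  {"fingers": 100,"dx": 0,"dy": 0,"dz": 0,"turn": 7},
  {"fingers": 100,"dx": 0,"dy": 0,"dz": 0,"turn": 5},
  {"fingers": 100,"dx": 0,"dy": 0,"dz": 0,"turn": 0},
  {"fingers": 100,"dx": 0,"dy": 0,"dz": 0,"turn": 0},
])

```text
clock: 10.68
tool_pos: [492.4, 54.5, 213.1]
tool_rot: [[1.0, -0.025, -0.0], [-0.025, -1.0, -0.0], [-0.0, 0.0, -1.0]]
wrist_force: [-0.5, -0.8, 0.3]
gripper_width: 85.7
finger_force: 0.0
```

```bash
python3 - <<'E'
from h import *
for i in range(3): st(); arm.grab_frame('side')
import pickle
c=cam("wrist");save(c,"w4.png");pickle.dump(c,open("w4.pkl","wb"))
E
```

```text
t 10.68 pos [492.4  54.5 213.1] yaw -91.43 F [-0.5 -0.8  0.3] M [-0.001  0.054  0.02 ] w 85.7 grip 0.0
t 10.73 pos [492.4  54.5 213.2] yaw -91.44 F [-0.1 -0.8 -0.9] M [ 0.05  -0.011 -0.009] w 85.4 grip 0.0
t 10.78 pos [492.4  54.5 213.2] yaw -91.46 F [ 0.2 -0.5  0.7] M [-0.043  0.019 -0.013] w 85.3 grip 0.0
```

View pics/w4.png

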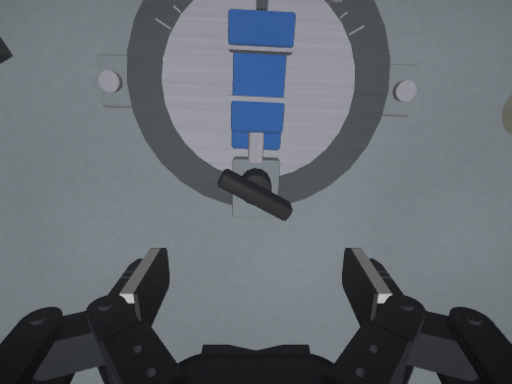

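```bash
python3 - <<'E'
from h import *
import pickle
c=pickle.load(open("w4.pkl","rb"));c2=pickle.load(open("w2.pkl","rb"))
for p in((229,10),(295,12),(231,42),(293,46)):print(onz(c,p,82))
D=[onz(c,p,30)[:2] for p in((163,75),(354,75),(262,182),(182,130),(335,135))]
from scipy.optimize import least_squares
Q=np.array(D);r=least_squares(lambda v:np.hypot(*(Q-v[:2]).T)-92,[580,50]);print(r.x,np.round(r.fun,1))
plan([616.5,46.4,130],-93)
E
```

```text
[629.19621033  71.03863696  82.        ]
[626.63786044  22.56283869  82.        ]
[607.88062647  70.66832541  82.        ]
[603.89940936  23.74245457  82.        ]
[576.57395558  49.1738364 ] [-0.7 -2.4  3.5 -4.7 -3.1]
shift cm [12.42  0.49  8.33] turn 1.5032715887079888 yaw y -91.5 j6 96.5 clock 10.8833
```

Jaw centre ≈ (616.7, 47), which agrees with the earlier estimate.

Call:
send_rows([
  {"fingers": 100,"dx": 3.1,"dy": 0.12,"dz": 0,"turn": 1.5},
  {"fingers": 100,"dx": 3.1,"dy": 0.1,"dz": 0,"turn": 0},
  {"fingers": 100,"dx": 3.1,"dy": 0.1,"dz": 1,"turn": 0},
  {"fingers": 100,"dx": 3.1,"dy": 0.1,"dz": 2,"turn": 0},
  {"fingers": 100,"dx": 0,"dy": 0,"dz": 3,"turn": 0},
  {"fingers": 100,"dx": 0,"dy": 0,"dz": 2.3,"turn": 0},
  {"fingers": 100,"dx": 0,"dy": 0,"dz": 2,"turn": 0},
  {"fingers": 100,"dx": 0,"dy": 0,"dz": 1.7,"turn": 0},
  {"fingers": 100,"dx": 0,"dy": 0,"dz": 0,"turn": 0},
  {"fingers": 100,"dx": 0,"dy": 0,"dz": 0,"turn": 0},
])

```text
clock: 11.72
tool_pos: [615.8, 44.6, 92.6]
tool_rot: [[0.999, -0.053, -0.002], [-0.053, -0.999, -0.0], [-0.002, 0.0, -1.0]]
wrist_force: [0.6, 0.4, 0.4]
gripper_width: 85.2
finger_force: 0.0
```

```bash
python3 - <<'E'
from h import *
import pickle
st();plan([616.5,46.4,83],-93)
c=cam("wrist");save(c,"w5.png");pickle.dump(c,open("w5.pkl","wb"))
E
```

```text
t 11.72 pos [615.8  44.6  92.6] yaw -93.02 F [0.6 0.4 0.4] M [-0.026 -0.003  0.02 ] w 85.2 grip 0.0
shift cm [ 0.06 -0.19  0.96] turn -0.024748540069907676 yaw y -93.0 j6 96.1 clock 11.7167
```

View pics/w5.png

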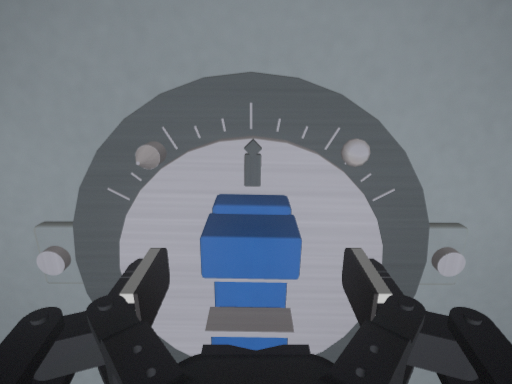

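The low view shows the pin's point at (139,163), the stud at (356,152), the pointer tip at (253,140) and the jaw top at columns 202–300, centred between the fingers.

```bash
python3 - <<'E'
from h import *
import pickle
c=pickle.load(open("w5.pkl","rb"))
for p in((206,215),(298,215),(202,278),(300,277)):print(onz(c,p,82))
ptr=onz(c,(253,140),33);pin=onz(c,(139,163),48);stud=onz(c,(356,152),10)
z0=[onz(c,p,18) for p in((251,103),(251,130))]
R=np.array([onz(c,p,30)[:2] for p in((120,240),(384,240),(252,137),(158,175),(350,175))])
O=np.array([onz(c,p,18)[:2] for p in((73,230),(429,230),(252,72),(130,118),(380,122))])
from scipy.optimize import least_squares
for Q,rad in((R,92),(O,130)):
    r=least_squares(lambda v:np.hypot(*(Q-v[:2]).T)-rad,[580,50]).x;print(r)
    for n,p in(("ptr",ptr),("pin",pin),("stud",stud),("z",z0[0])):
        d=p[:2]-r;print(n,np.round(p,1),np.hypot(*d),np.degrees(np.arctan2(d[1],d[0])))
c1=pickle.load(open("w2.pkl","rb"));print(tri([c,c1],[(139,163),(221,53)]))
E
```

```text
[641.43700421  67.361606    82.        ]
[639.10004669  24.01794381  82.        ]
[607.02325033  73.02091507  82.        ]
[604.91935573  23.3049614   82.        ]
[576.75416376  49.23174839]
ptr [667.8  44.   33. ] 91.21206127613624 -3.2991200304433206
pin [660.7 108.3  48. ] 102.6606691879462 35.10318977776231
stud [652.3 -25.3  10. ] 106.11951463961917 -44.62367432652298
z [688.5  44.2  18. ] 111.8385498895175 -2.595674871922771
[575.73268224  50.1122818 ]
ptr [667.8  44.   33. ] 92.28616909363846 -3.8084024816816493
pin [660.7 108.3  48. ] 102.99831274858292 34.37567784384257
stud [652.3 -25.3  10. ] 107.46510627077524 -44.575247864591155
z [688.5  44.2  18. ] 112.90193631968842 -3.018599340850706
[660.08354559 108.65101108  46.20586067]
```

Call:
send_rows([
  {"fingers": 100,"dx": 0.05,"dy": -0.24,"dz": 1.0,"turn": 0},
  {"fingers": 40,"dx": 0,"dy": 0,"dz": 0,"turn": 0},
  {"fingers": 40,"dx": 0,"dy": 0,"dz": 0,"turn": 0},
  {"fingers": 40,"dx": 0,"dy": 0,"dz": 0,"turn": 0},
  {"fingers": 40,"dx": 0,"dy": 0,"dz": 0,"turn": 0},
  {"fingers": 40,"dx": 0,"dy": 0,"dz": 0,"turn": 0},
  {"fingers": 40,"dx": 0,"dy": 0,"dz": 0,"turn": 0},
])

```text
clock: 12.35
tool_pos: [617.0, 47.1, 84.3]
tool_rot: [[0.999, -0.053, 0.001], [-0.053, -0.999, 0.0], [0.001, -0.0, -1.0]]
wrist_force: [-1.2, 1.0, 5.6]
gripper_width: 48.8
finger_force: 66.2
```

```bash
python3 -c "
from h import *
st()"
```

```text
t 12.35 pos [617.   47.1  84.3] yaw -93.07 F [-1.2  1.   5.6] M [ 0.072  0.296 -0.084] w 48.8 grip 66.2
```

Call:
send_rows([
  {"fingers": 40,"dx": -0.002,"dy": -0.14,"dz": 0,"turn": -2},
  {"fingers": 40,"dx": -0.002,"dy": -0.14,"dz": 0,"turn": -2},
  {"fingers": 40,"dx": -0.002,"dy": -0.14,"dz": 0,"turn": -2},
  {"fingers": 40,"dx": -0.002,"dy": -0.14,"dz": 0,"turn": -2},
  {"fingers": 40,"dx": -0.002,"dy": -0.14,"dz": 0,"turn": -2},
  {"fingers": 40,"dx": -0.002,"dy": -0.14,"dz": 0,"turn": -2},
  {"fingers": 40,"dx": -0.002,"dy": -0.14,"dz": 0,"turn": -2},
  {"fingers": 40,"dx": -0.002,"dy": -0.14,"dz": 0,"turn": -2},
  {"fingers": 40,"dx": -0.002,"dy": -0.14,"dz": 0,"turn": -2},
])

```text
clock: 13.1
tool_pos: [615.9, 59.6, 84.4]
tool_rot: [[0.966, 0.259, 0.002], [0.259, -0.966, 0.001], [0.002, -0.0, -1.0]]
wrist_force: [-1.2, -0.3, 5.4]
gripper_width: 48.5
finger_force: 66.4
```

Call:
send_rows([
  {"fingers": 40,"dx": -0.002,"dy": -0.14,"dz": 0,"turn": -2},
  {"fingers": 40,"dx": -0.002,"dy": -0.14,"dz": 0,"turn": -2},
  {"fingers": 40,"dx": -0.002,"dy": -0.14,"dz": 0,"turn": -2},
  {"fingers": 40,"dx": -0.002,"dy": -0.14,"dz": 0,"turn": -2},
  {"fingers": 40,"dx": -0.002,"dy": -0.14,"dz": 0,"turn": -2},
  {"fingers": 40,"dx": -0.002,"dy": -0.14,"dz": 0,"turn": -2},
  {"fingers": 40,"dx": -0.002,"dy": -0.14,"dz": 0,"turn": -2},
  {"fingers": 40,"dx": -0.002,"dy": -0.14,"dz": 0,"turn": -2},
  {"fingers": 40,"dx": -0.002,"dy": -0.14,"dz": 0,"turn": -2},
  {"fingers": 40,"dx": 0,"dy": 0,"dz": 0,"turn": 0},
  {"fingers": 40,"dx": 0,"dy": 0,"dz": 0,"turn": 0},
])

```text
clock: 14.02
tool_pos: [611.0, 71.1, 84.3]
tool_rot: [[0.839, 0.545, 0.002], [0.545, -0.839, 0.0], [0.002, 0.001, -1.0]]
wrist_force: [-0.2, -0.3, 5.7]
gripper_width: 48.8
finger_force: 66.1
```

```bash
python3 - <<'E'
from h import *
import pickle
st()
c=cam("wrist");save(c,"w6.png");pickle.dump(c,open("w6.pkl","wb"))
E
```

```text
t 14.02 pos [611.   71.1  84.3] yaw -57.0 F [-0.2 -0.3  5.7] M [0.212 0.255 0.209] w 48.8 grip 66.1
```

View pics/w6.png

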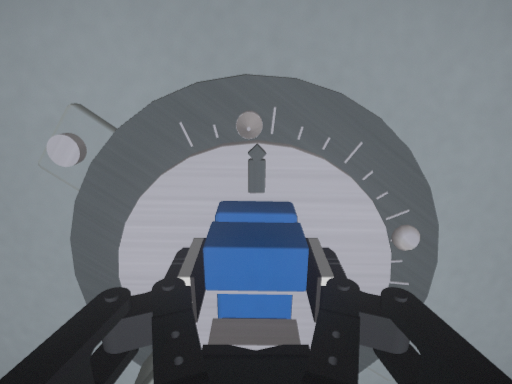

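The pin's point is at (249,128) and the pointer tip at (257,144), so a little more CCW swing is needed.

```bash
python3 - <<'E'
from h import *
import pickle
c=pickle.load(open("w6.pkl","rb"))
ptr=onz(c,(257,144),33);pb=onz(c,(256.8,190),33);pin=onz(c,(249,128),48)
O=np.array([onz(c,p,18)[:2] for p in((72,240),(438,240),(252,75),(130,122),(380,128))])
R=np.array([onz(c,p,30)[:2] for p in((119,255),(391,255),(258,143),(160,185),(352,185))])
from scipy.optimize import least_squares
for Q,rad in((R,92),(O,130)):
    r=least_squares(lambda v:np.hypot(*(Q-v[:2]).T)-rad,[580,50]).x;print(r)
for r in ((576.7,49.2),r):
    for n,p in(("ptr",ptr),("pb",pb),("pin",pin)):
        d=p[:2]-r;print(n,np.round(p,1),np.hypot(*d),np.degrees(np.arctan2(d[1],d[0])))
w=arm.silhouettes("wrist","pin_point");print([(r["conf"],r["pixel"]) for r in w[:2]])
s=arm.sense();d=np.array(s["tool_pos"])[:2]-[576.7,49.2];print(np.degrees(np.arctan2(d[1],d[0])),np.hypot(*d))
E
```

```text
[574.65763935  48.48045075]
[574.0683199   48.98365617]
ptr [654.4  99.1  33. ] 92.36458191050347 32.70356113474157
pb [631.1  84.1  33. ] 64.65115105778129 32.65538079494844
pin [661.2 108.5  48. ] 103.20243414715586 35.081758638302446
ptr [654.4  99.1  33. ] 94.70408571981184 31.953445714765664
pb [631.1  84.1  33. ] 66.99501762560661 31.596665501028586
pin [661.2 108.5  48. ] 105.48882078299782 34.356366759392834
[(0.62, [246.2, 124.1])]
32.56867535777395 40.71545634039114
```

Call:
send_rows([
  {"fingers": 40,"dx": 0,"dy": -0.084,"dz": 0,"turn": -1.2},
  {"fingers": 40,"dx": 0,"dy": -0.084,"dz": 0,"turn": -1.2},
  {"fingers": 40,"dx": 0,"dy": 0,"dz": 0,"turn": 0},
  {"fingers": 40,"dx": 0,"dy": 0,"dz": 0,"turn": 0},
  {"fingers": 40,"dx": 0,"dy": 0,"dz": 0,"turn": 0},
  {"fingers": 40,"dx": 0,"dy": 0,"dz": 0,"turn": 0},
])

```text
clock: 14.62
tool_pos: [610.1, 72.5, 84.4]
tool_rot: [[0.815, 0.579, 0.002], [0.579, -0.815, 0.0], [0.002, 0.001, -1.0]]
wrist_force: [-0.8, 1.4, 5.3]
gripper_width: 48.9
finger_force: 66.1
```

```bash
python3 - <<'E'
from h import *
import pickle
st()
c=cam("wrist");save(c,"w7.png",(156,80,356,230,3));pickle.dump(c,open("w7.pkl","wb"))
E
```

```text
t 14.62 pos [610.1  72.5  84.4] yaw -54.61 F [-0.8  1.4  5.3] M [0.22  0.274 0.184] w 48.9 grip 66.1
```

View pics/w7.png

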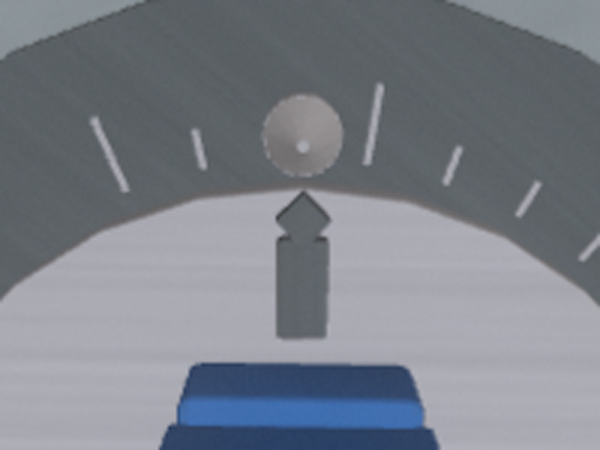

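Pin point (303,147) and pointer tip (304,190) are lined up in the crop. Release, lift and return to the knob.

Call:
send_rows([
  {"fingers": 100,"dx": 0,"dy": 0,"dz": 0,"turn": 0},
  {"fingers": 100,"dx": 0,"dy": 0,"dz": 0,"turn": 0},
  {"fingers": 100,"dx": 0,"dy": 0,"dz": 0,"turn": 0},
  {"fingers": 100,"dx": 0,"dy": 0,"dz": 0,"turn": 0},
  {"fingers": 100,"dx": 0,"dy": 0,"dz": 0,"turn": 0},
  {"fingers": 100,"dx": 0,"dy": 0,"dz": -2,"turn": 0},
  {"fingers": 100,"dx": 0,"dy": 0,"dz": -3,"turn": 0},
  {"fingers": 100,"dx": 0,"dy": 0,"dz": -3,"turn": 0},
  {"fingers": 100,"dx": 0,"dy": 0,"dz": -3,"turn": -6},
  {"fingers": 50,"dx": 0,"dy": 0,"dz": 0,"turn": -6},
  {"fingers": 50,"dx": 0,"dy": 0,"dz": 0,"turn": -6},
  {"fingers": 50,"dx": 0,"dy": 0,"dz": 0,"turn": -6},
  {"fingers": 50,"dx": 0,"dy": 0,"dz": 0,"turn": 0},
  {"fingers": 50,"dx": 0,"dy": 0,"dz": 0,"turn": 0},
])

```text
clock: 15.83
tool_pos: [609.4, 72.3, 193.2]
tool_rot: [[0.512, 0.859, -0.0], [0.859, -0.512, 0.0], [-0.0, -0.0, -1.0]]
wrist_force: [0.6, 0.7, -0.5]
gripper_width: 42.9
finger_force: 0.0
```

```bash
python3 - <<'E'
from h import *
st(); plan([492.8,55,160],-30.6)
E
```

```text
t 15.83 pos [609.4  72.3 193.2] yaw -30.81 F [ 0.6  0.7 -0.5] M [-0.006  0.002  0.034] w 42.9 grip 0.0
shift cm [-7.46 -9.13  3.32] turn -0.20829430660657522 yaw y -30.8 j6 36.5 clock 15.8333
```

Call:
send_rows([
  {"fingers": 50,"dx": -1.86,"dy": -2.28,"dz": 0,"turn": 0},
  {"fingers": 50,"dx": -1.86,"dy": -2.28,"dz": 0,"turn": 0},
  {"fingers": 50,"dx": -1.86,"dy": -2.28,"dz": 0,"turn": 0},
  {"fingers": 50,"dx": -1.86,"dy": -2.28,"dz": 0,"turn": 0},
  {"fingers": 50,"dx": 0,"dy": 0,"dz": 1.5,"turn": 0},
  {"fingers": 50,"dx": 0,"dy": 0,"dz": 1.8,"turn": 0},
  {"fingers": 50,"dx": 0,"dy": 0,"dz": 0,"turn": 0},
  {"fingers": 50,"dx": 0,"dy": 0,"dz": 0,"turn": 0},
  {"fingers": 50,"dx": 0,"dy": 0,"dz": 0,"turn": 0},
])

```text
clock: 16.58
tool_pos: [493.9, 54.9, 160.9]
tool_rot: [[0.511, 0.86, 0.001], [0.86, -0.511, 0.0], [0.001, 0.001, -1.0]]
wrist_force: [-0.4, -0.0, 0.2]
gripper_width: 43.0
finger_force: 0.0
```

```bash
python3 - <<'E'
from h import *
st(); plan([492.8,55,114],-30.6)
E
```

```text
t 16.58 pos [493.9  54.9 160.9] yaw -30.71 F [-0.4 -0.   0.2] M [0.035 0.003 0.032] w 43.0 grip 0.0
shift cm [-0.05 -0.1   4.69] turn -0.10789471823851216 yaw y -30.7 j6 35.7 clock 16.5833
```

Call:
send_rows([
  {"fingers": 50,"dx": -0.05,"dy": -0.1,"dz": 1.6,"turn": 0},
  {"fingers": 50,"dx": 0,"dy": 0,"dz": 1.6,"turn": 0},
  {"fingers": 50,"dx": 0,"dy": 0,"dz": 1.5,"turn": 0},
  {"fingers": 50,"dx": 0,"dy": 0,"dz": 0,"turn": 0},
  {"fingers": 50,"dx": 0,"dy": 0,"dz": 0,"turn": 0},
  {"fingers": 0,"dx": 0,"dy": 0,"dz": 0,"turn": 0},
  {"fingers": 0,"dx": 0,"dy": 0,"dz": 0,"turn": 0},
  {"fingers": 0,"dx": 0,"dy": 0,"dz": 0,"turn": 0},
  {"fingers": 0,"dx": 0,"dy": 0,"dz": 0,"turn": 0},
  {"fingers": 0,"dx": 0,"dy": 0,"dz": 0,"turn": 0},
  {"fingers": 0,"dx": 0,"dy": 0,"dz": 0,"turn": 0},
  {"fingers": 0,"dx": 0,"dy": 0,"dz": 0,"turn": 0},
])

```text
clock: 17.58
tool_pos: [492.7, 55.2, 114.6]
tool_rot: [[0.51, 0.86, 0.002], [0.86, -0.51, 0.001], [0.002, 0.002, -1.0]]
wrist_force: [-1.9, 0.7, 6.3]
gripper_width: 11.4
finger_force: 59.8
```

```bash
cat >> h.py <<'E'
def avg(n=4):
    L=[]
    for i in range(n):
        s=arm.sense();L.append(np.r_[s["wrist_force"],s["ft_torque"],s["joint_torque"][5],s["joint_torque"][0]]);arm.grab_frame("side")
    R=np.array(s["tool_rot"]);print("t",round(s["clock"],2),"yaw",round(np.degrees(np.arctan2(R[1,1],R[0,1])),2),"F,M,j6,j1",np.round(np.mean(L,0),3),"w",round(s["gripper_width"],1))
E
python3 -c "
from h import *
st();avg()"
```

```text
t 17.58 pos [492.7  55.2 114.6] yaw -30.69 F [-1.9  0.7  6.3] M [ 0.209  0.283 -0.088] w 11.4 grip 59.8
t 17.73 yaw -30.68 F,M,j6,j1 [-1.965  0.615  6.39   0.147  0.253 -0.078 -0.094 -0.37 ] w 11.4
```

Call:
send_rows([
  {"fingers": 0,"dx": 0,"dy": 0,"dz": 0,"turn": 2},
  {"fingers": 0,"dx": 0,"dy": 0,"dz": 0,"turn": 2},
  {"fingers": 0,"dx": 0,"dy": 0,"dz": 0,"turn": 2},
  {"fingers": 0,"dx": 0,"dy": 0,"dz": 0,"turn": 2},
])

```text
clock: 18.12
tool_pos: [492.7, 55.1, 114.7]
tool_rot: [[0.625, 0.781, 0.002], [0.781, -0.625, 0.0], [0.002, 0.002, -1.0]]
wrist_force: [-0.8, 1.5, 6.2]
gripper_width: 11.5
finger_force: 59.8
```

```bash
python3 -c "
from h import *
st();avg(3);avg(3)"
```

```text
t 18.12 pos [492.7  55.1 114.7] yaw -38.68 F [-0.8  1.5  6.2] M [0.13  0.239 0.363] w 11.5 grip 59.8
t 18.22 yaw -38.68 F,M,j6,j1 [-0.898  0.923  6.121  0.084  0.199  0.138  0.113 -0.557] w 11.4
t 18.37 yaw -38.66 F,M,j6,j1 [-7.840e-01  6.500e-02  5.673e+00  8.900e-02  1.980e-01 -9.000e-03
 -1.000e-03 -3.620e-01] w 11.2
```

Call:
send_rows([
  {"fingers": 0,"dx": 0,"dy": 0,"dz": 0,"turn": 2},
  {"fingers": 0,"dx": 0,"dy": 0,"dz": 0,"turn": 2},
  {"fingers": 0,"dx": 0,"dy": 0,"dz": 0,"turn": 2},
  {"fingers": 0,"dx": 0,"dy": 0,"dz": 0,"turn": 2},
])

```text
clock: 18.75
tool_pos: [492.8, 55.1, 114.7]
tool_rot: [[0.727, 0.686, 0.003], [0.686, -0.727, 0.0], [0.002, 0.002, -1.0]]
wrist_force: [-0.5, 0.8, 6.0]
gripper_width: 11.4
finger_force: 59.7
```

```bash
python3 -c "
from h import *
st();avg(4)"
```

```text
t 18.75 pos [492.8  55.1 114.7] yaw -46.67 F [-0.5  0.8  6. ] M [0.187 0.237 0.375] w 11.4 grip 59.7
t 18.9 yaw -46.65 F,M,j6,j1 [-0.925  0.198  5.93   0.079  0.211  0.118  0.099 -0.415] w 11.6
```

Call:
send_rows([
  {"fingers": 0,"dx": 0,"dy": 0,"dz": 0,"turn": 0.6},
  {"fingers": 0,"dx": 0,"dy": 0,"dz": 0,"turn": 0.6},
  {"fingers": 0,"dx": 0,"dy": 0,"dz": 0,"turn": 0.6},
  {"fingers": 0,"dx": 0,"dy": 0,"dz": 0,"turn": 0.6},
  {"fingers": 0,"dx": 0,"dy": 0,"dz": 0,"turn": 0.6},
  {"fingers": 0,"dx": 0,"dy": 0,"dz": 0,"turn": 0.6},
  {"fingers": 0,"dx": 0,"dy": 0,"dz": 0,"turn": 0.6},
  {"fingers": 0,"dx": 0,"dy": 0,"dz": 0,"turn": 0.6},
])

```text
clock: 19.62
tool_pos: [492.8, 55.0, 114.7]
tool_rot: [[0.782, 0.624, 0.003], [0.624, -0.782, 0.0], [0.002, 0.002, -1.0]]
wrist_force: [-0.4, 0.6, 6.4]
gripper_width: 11.7
finger_force: 59.9
```

```bash
python3 -c "
from h import *
st()
for i in range(3): avg(1)"
```

```text
t 19.62 pos [492.8  55.  114.7] yaw -51.42 F [-0.4  0.6  6.4] M [0.06  0.174 0.33 ] w 11.7 grip 59.9
t 19.62 yaw -51.42 F,M,j6,j1 [-0.435  0.645  6.389  0.06   0.174  0.33   0.188 -0.64 ] w 11.7
t 19.67 yaw -51.45 F,M,j6,j1 [-1.627e+00  7.990e-01  6.076e+00  4.000e-03  1.900e-01  1.440e-01
  2.390e-01 -5.020e-01] w 11.9
t 19.72 yaw -51.42 F,M,j6,j1 [-0.716 -0.072  6.257  0.051  0.214  0.151  0.218 -0.464] w 11.7
```

Call:
send_rows([
  {"fingers": 0,"dx": 0,"dy": 0,"dz": 0,"turn": 0.6},
  {"fingers": 0,"dx": 0,"dy": 0,"dz": 0,"turn": 0.6},
  {"fingers": 0,"dx": 0,"dy": 0,"dz": 0,"turn": 0.6},
  {"fingers": 0,"dx": 0,"dy": 0,"dz": 0,"turn": 0.6},
  {"fingers": 0,"dx": 0,"dy": 0,"dz": 0,"turn": 0.6},
  {"fingers": 0,"dx": 0,"dy": 0,"dz": 0,"turn": 0.6},
  {"fingers": 0,"dx": 0,"dy": 0,"dz": 0,"turn": 0.6},
  {"fingers": 0,"dx": 0,"dy": 0,"dz": 0,"turn": 0.6},
])

```text
clock: 20.43
tool_pos: [492.8, 55.0, 114.7]
tool_rot: [[0.831, 0.556, 0.003], [0.556, -0.831, -0.0], [0.002, 0.001, -1.0]]
wrist_force: [-1.1, -0.0, 6.3]
gripper_width: 11.5
finger_force: 59.9
```

```bash
python3 -c "
from h import *
st()
for i in range(3): avg(1)"
```

```text
t 20.43 pos [492.8  55.  114.7] yaw -56.21 F [-1.1 -0.   6.3] M [0.08  0.185 0.335] w 11.5 grip 59.9
t 20.43 yaw -56.21 F,M,j6,j1 [-1.149e+00 -4.000e-03  6.276e+00  8.000e-02  1.850e-01  3.350e-01
  2.230e-01 -6.190e-01] w 11.5
t 20.48 yaw -56.24 F,M,j6,j1 [-1.063  0.907  6.422  0.029  0.198  0.223  0.275 -0.484] w 11.6
t 20.53 yaw -56.2 F,M,j6,j1 [-0.247  0.946  6.401  0.043  0.214  0.21   0.255 -0.444] w 11.7
```

```bash
cat >> h.py <<'E'
def tq(n=7):
    L=[]
    for i in range(n):
        s=arm.sense();L.append((s["ft_torque"][2],s["joint_torque"][5]));arm.grab_frame("side")
    L=np.array(L);print(round(s["clock"],2),np.round(L[:,0],3),"settled",np.round(L[3:].mean(0),3),np.round(s["wrist_force"],1))
E
python3 -c "
from h import *
tq(4)"
```

```text
20.73 [0.221 0.149 0.227 0.237] settled [0.237 0.214] [-1.4  0.4  6.1]
```

Call:
send_rows([
  {"fingers": 0,"dx": 0,"dy": 0,"dz": 0,"turn": 0.6},
  {"fingers": 0,"dx": 0,"dy": 0,"dz": 0,"turn": 0.6},
  {"fingers": 0,"dx": 0,"dy": 0,"dz": 0,"turn": 0.6},
  {"fingers": 0,"dx": 0,"dy": 0,"dz": 0,"turn": 0.6},
  {"fingers": 0,"dx": 0,"dy": 0,"dz": 0,"turn": 0.6},
  {"fingers": 0,"dx": 0,"dy": 0,"dz": 0,"turn": 0.6},
  {"fingers": 0,"dx": 0,"dy": 0,"dz": 0,"turn": 0.6},
  {"fingers": 0,"dx": 0,"dy": 0,"dz": 0,"turn": 0.6},
])

```text
clock: 21.45
tool_pos: [492.9, 55.0, 114.8]
tool_rot: [[0.875, 0.485, 0.003], [0.485, -0.875, -0.0], [0.002, 0.001, -1.0]]
wrist_force: [-0.7, 0.5, 6.7]
gripper_width: 11.4
finger_force: 59.9
```

```bash
python3 -c "
from h import *
tq()"
```

```text
21.75 [0.343 0.287 0.285 0.257 0.233 0.256 0.234] settled [0.245 0.255] [-1.4  0.5  6.9]
```

Call:
send_rows([
  {"fingers": 0,"dx": 0,"dy": 0,"dz": 0,"turn": 0.6},
  {"fingers": 0,"dx": 0,"dy": 0,"dz": 0,"turn": 0.6},
  {"fingers": 0,"dx": 0,"dy": 0,"dz": 0,"turn": 0.6},
  {"fingers": 0,"dx": 0,"dy": 0,"dz": 0,"turn": 0.6},
  {"fingers": 0,"dx": 0,"dy": 0,"dz": 0,"turn": 0.6},
  {"fingers": 0,"dx": 0,"dy": 0,"dz": 0,"turn": 0.6},
  {"fingers": 0,"dx": 0,"dy": 0,"dz": 0,"turn": 0.6},
  {"fingers": 0,"dx": 0,"dy": 0,"dz": 0,"turn": 0.6},
])

```text
clock: 22.47
tool_pos: [492.9, 54.9, 114.8]
tool_rot: [[0.912, 0.41, 0.003], [0.41, -0.912, -0.0], [0.002, 0.001, -1.0]]
wrist_force: [-1.1, 0.3, 7.3]
gripper_width: 11.6
finger_force: 60.0
```

```bash
python3 -c "
from h import *
tq()"
```

```text
22.77 [0.419 0.353 0.247 0.303 0.267 0.271 0.303] settled [0.286 0.293] [ 0.  -0.5  6.8]
```

Call:
send_rows([
  {"fingers": 0,"dx": 0,"dy": 0,"dz": 0,"turn": 0.6},
  {"fingers": 0,"dx": 0,"dy": 0,"dz": 0,"turn": 0.6},
  {"fingers": 0,"dx": 0,"dy": 0,"dz": 0,"turn": 0.6},
  {"fingers": 0,"dx": 0,"dy": 0,"dz": 0,"turn": 0.6},
  {"fingers": 0,"dx": 0,"dy": 0,"dz": 0,"turn": 0.6},
  {"fingers": 0,"dx": 0,"dy": 0,"dz": 0,"turn": 0.6},
])

```text
clock: 23.32
tool_pos: [492.9, 54.9, 114.8]
tool_rot: [[0.936, 0.352, 0.003], [0.352, -0.936, -0.0], [0.002, 0.001, -1.0]]
wrist_force: [-0.7, 0.2, 6.9]
gripper_width: 11.5
finger_force: 60.0
```

```bash
python3 -c "
from h import *
tq(9)"
```

```text
23.72 [0.424 0.294 0.293 0.367 0.311 0.296 0.297 0.391 0.318] settled [0.33  0.316] [-0.4 -0.4  7.1]
```

Call:
send_rows([
  {"fingers": 60,"dx": 0,"dy": 0,"dz": 0,"turn": 0},
  {"fingers": 60,"dx": 0,"dy": 0,"dz": 0,"turn": 0},
  {"fingers": 60,"dx": 0,"dy": 0,"dz": 0,"turn": 0},
  {"fingers": 60,"dx": 0,"dy": 0,"dz": 0,"turn": 0},
  {"fingers": 60,"dx": 0,"dy": 0,"dz": 0,"turn": 0},
  {"fingers": 60,"dx": 0,"dy": 0,"dz": -2,"turn": 0},
  {"fingers": 60,"dx": 0,"dy": 0,"dz": -3,"turn": 0},
  {"fingers": 60,"dx": 0,"dy": 0,"dz": -3,"turn": 0},
  {"fingers": 60,"dx": 2.5,"dy": 0,"dz": -2,"turn": -5},
  {"fingers": 60,"dx": 3,"dy": 0,"dz": 0,"turn": -5},
  {"fingers": 60,"dx": 3,"dy": 0,"dz": 0,"turn": -5},
  {"fingers": 60,"dx": 3,"dy": 0,"dz": 0,"turn": 0},
  {"fingers": 60,"dx": 0,"dy": 0,"dz": 0,"turn": 0},
  {"fingers": 60,"dx": 0,"dy": 0,"dz": 0,"turn": 0},
  {"fingers": 60,"dx": 0,"dy": 0,"dz": 0,"turn": 0},
])

```text
clock: 25.02
tool_pos: [591.9, 109.1, 212.6]
tool_rot: [[0.814, 0.581, -0.002], [0.581, -0.814, -0.001], [-0.002, -0.001, -1.0]]
wrist_force: [0.2, -0.1, 0.0]
gripper_width: 50.9
finger_force: 0.0
```

```bash
python3 - <<'E'
from h import *
import pickle
st()
c=cam("wrist");save(c,"w8.png");pickle.dump(c,open("w8.pkl","wb"))
E
```

```text
t 25.02 pos [591.9 109.1 212.6] yaw -54.45 F [ 0.2 -0.1  0. ] M [ 0.068 -0.022  0.016] w 50.9 grip 0.0
```

View pics/w8.png

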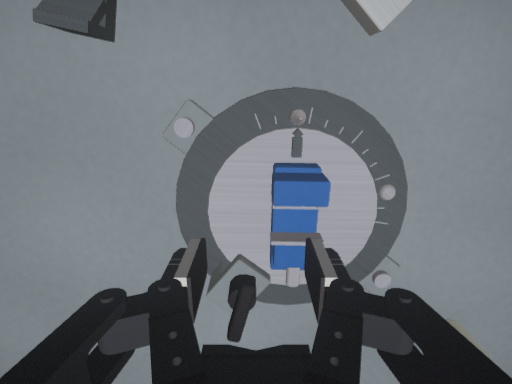

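The pointer tip (298,129) still points at the pin (298,119). The gripper is clear of everything.

```bash
python3 - <<'E'
from h import *
import pickle
c=pickle.load(open("w8.pkl","rb"))
tip=onz(c,(298,128),33);b=onz(c,(296.5,156),33);pin=onz(c,(298.5,119.5),48)
for o in(b[:2],np.array([576.7,49.2])):
    u=tip[:2]-o;u/=np.hypot(*u);d=pin[:2]-o;print("heading",np.degrees(np.arctan2(u[1],u[0])),"off",u[0]*d[1]-u[1]*d[0])
print(tip,pin)
E
```

```text
heading 34.96834796282125 off 2.0645326347286463
heading 34.83158876757514 off 2.087252094872305
[652.55780281 101.98459509  33.        ] [659.17663086 109.13305614  48.        ]
```

```bash
python3 - <<'E'
from h import *
import pickle
c=pickle.load(open("w7.pkl","rb"));c8=pickle.load(open("w8.pkl","rb"))
tip=onz(c,(257.3,143.5),33);pin=onz(c,(257,129),48);b=onz(c,(256.7,191),33)
for o in(b[:2],np.array([576.7,49.2])):
    u=tip[:2]-o;u/=np.hypot(*u);d=pin[:2]-o;print("heading",np.degrees(np.arctan2(u[1],u[0])),"off",u[0]*d[1]-u[1]*d[0])
print(tip,pin, tri([c,c8],[(257,129),(298.5,119.5)]))
plan([610.1,72.5,110],-54.6)
cv2.imwrite("pics/w8c.png",cv2.resize(c8["img"][100:165,255:345,::-1],None,fx=8,fy=8,interpolation=cv2.INTER_CUBIC))
E
```

```text
heading 34.75598140318275 off 0.39712081756368534
heading 34.96603900456831 off 0.36056082284841295
[652.71280243 102.35761983  33.        ] [660.67885341 108.36845591  48.        ] [659.40149072 107.30140798  35.98566715]
shift cm [-0.6   4.03 10.29] turn 0.1308493767841128 yaw y -54.5 j6 63.8 clock 25.0667
```

View pics/w8c.png

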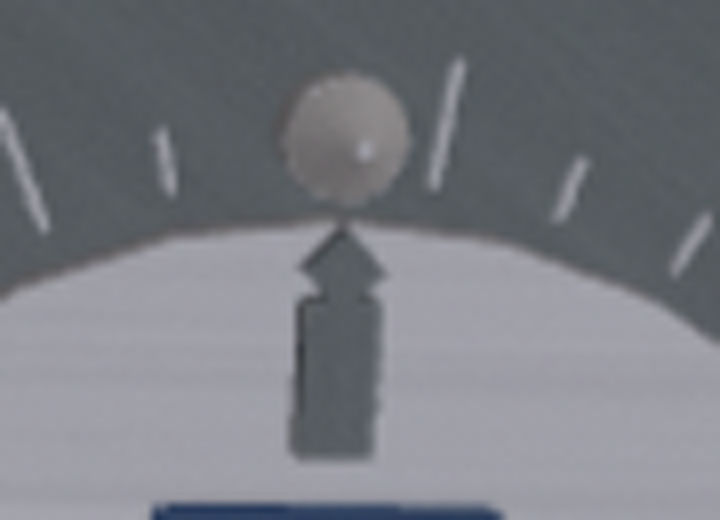

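The close crop puts the pin's point at (300.8,118.7), 2 px to the right of what I used. That brings the offset to about 0 mm, in agreement with the 0.4 mm measured before clamping. I'm handing the job in.

```bash
python3 -c "
from h import *
print(arm.job_done()); st()"
```

```text
the job is handed in; nothing more can be done
None
the job is handed in; nothing more can be done
```

I loosened the knob by about 1.08 rad, swung the vise onto the tall index pin (about 0.4 mm off when measured before clamping), retightened the knob to a measured 0.32 N m or so, let go of everything and handed the job in; no verdict was shown.

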